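Put the bearing-driver set away

ROBOT

A 6-joint arm with a two-finger parallel gripper is mounted at the origin on the work surface. World frame = base frame: x ahead of the robot, y to its left, z up, the work surface at z = 0. Lengths are in m, angles in degrees, forces in N, time in s.
With the tool pointing down it reaches from about 0.375 to 0.9 m from the base axis. Payload 3.1 kg.
Tool frame: the origin (TCP) lies on the centre line of the jaws, within the pads' length; the fingertips stand finger_overhang ahead of it and the grasp point (between the pads) lies 5 mm behind it (finger_overhang is the distance from the TCP to the fingertips, in m); z points along the fingers, y is the line along which they close (so a half turn about z gives the same grasp; the last joint's range is limited). The gripper opens to 87 mm and grips with 3 to 60 N. Pads are 19 mm wide; open, the fingers measure 117 mm over their backs; the gripper's body (75 mm by 190 mm) begins 51 mm behind the grasp point.
Start: joints at [-86.717, 30.224, 82.088, -0, 67.689, -10.227], TCP at [0.146, -0.608, 0.237] pointing down, gripper open.
Joint ranges: [-176.69, 176.69], [-43.24, 126.21], [12.49, 139.97], [-82, 262], [0, 151.66], [-163.58, 163.58]. Speed limits (degrees/s): [159.86, 159.86, 180, 180, 180, 180].

INTERFACE

Orientations are given as a 3x3 rotation matrix whose columns are the frame's x, y, z axes.
In Python, from rig import read_state, capture, calibration, hand_in, finger_overhang gives the robot as it stands.
- The arm moves only by the tool send_rows, never from a script. Its argument "plan" is a list of rows, each a list of 5 numbers: the closure in counts, from 0 (fully open) to 255 (shut), then the shift along the tool's x, y, z in m, then the turn about the tool's z in rad. A call has 1 to 20 rows; each row shifts and turns the commanded pose from where the row before left it, along the tool's axes as they then stand; what a row does not reach is not made up. A row lasts 1/12 s, in which the tool goes at most 41.7 mm and 7.16 degrees, less where a joint would pass 70% of its speed; a pose out of reach is approached as far as the arm can. A call is refused whole if a number of a shift passes 0.0417 or a number of a turn 0.125, either way. A call with a gripper value outside its range is refused whole. The fingers move at their own pace and stop on an object; the grip force is fixed at half the most. Time passes only in rows, so rows that do not move let the fingers close. It gives the time, the measured TCP pose, the force, the opening and the grip force at its end, in the units of the state.
- read_state(): the state, without advancing time (a new reading comes with each control period).
- capture(name): name is "side" or "top" or "wrist"; returns (picture, depth): 480x640x3 uint8, blue, green, red; 480x640 float32, m along the optical axis (not along the pixel's ray), 0 where there is no reading.
- calibration(name): a dict with "fx", "fy", "cx", "cy" (pixels), "dist_coeffs" ([k1, k2, p1, p2, k3] as OpenCV has them; the pictures are not rectified), "xyz" and "rotation" of the camera in the world. Camera axes: x right, y down, z forward; pixel columns grow to the right and rows downward; lengths in m; the calibration is good to about 2 mm. A picture is of the moment at which its call begins: read the wrist's pose just before it. calibration takes no time and is no camera call; for the wrist camera it gives the pose at the moment of the call.
- hand_in(): hands the job in; it is judged then, once.
The state is a dict: "time_s": time; "joint_positions": joint angles; "qvel": joint speeds; "tau": joint torques, N m; "position": TCP position; "tcp_rot": TCP orientation; "force": force on the tool from outside, world axes, zero at the start; "moment": the same for the moment, N m; "opening": opening from 0.0 (shut) to 1.0 (fully open); "grasp_force": force on a finger pad.
Only numpy, scipy, OpenCV 4.12 (cv2) and the standard library are available. Lean on these libraries where they do the work, as an engineer would, in place of code of your own. Each camera call takes 0.05 s, during which the arm holds its last target. There are 200 camera calls.

TASK

Put the bearing-driver set away: stand each of the three aluminium driver discs, boss up and flat on the floor of its dish, in the black dish of its size (smallest disc in the smallest dish, medium in medium, largest in largest), and press the steel driver handle down into the two spring clips of the rack, centred, until it has snapped fully home. Leave the ball bearing and the nut where they lie.

Things in the scene. Friction and masses are not known exactly. Their poses are not given: they have to be found in the camera images.
- disc_small: loose small driver disc, bare aluminium: a flat round disc 32 mm across and 12 mm thick, with a round boss on top, 24 mm across and 20 mm high (32 mm high in all; the boss is the place to grip, from above). Origin: centre of the underside; z up through the boss.
- dish_small: small dish, a fixed round black plastic dish on the bench for disc_small: 54 mm across outside, recess 46 mm across, its floor 4 mm above the bench, its rim 9 mm above the bench. Origin: centre of the underside, on the bench; z up.
- disc_medium: loose medium driver disc, bare aluminium: a flat round disc 48 mm across and 12 mm thick, with a round boss on top, 24 mm across and 20 mm high (32 mm high in all; the boss is the place to grip, from above). Origin: centre of the underside; z up through the boss.
- dish_medium: medium dish, a fixed round black plastic dish on the bench for disc_medium: 70 mm across outside, recess 62 mm across, its floor 4 mm above the bench, its rim 9 mm above the bench. Origin: centre of the underside, on the bench; z up.
- disc_large: loose large driver disc, bare aluminium: a flat round disc 64 mm across and 12 mm thick, with a round boss on top, 24 mm across and 20 mm high (32 mm high in all; the boss is the place to grip, from above). Origin: centre of the underside; z up through the boss.
- dish_large: large dish, a fixed round black plastic dish on the bench for disc_large: 86 mm across outside, recess 78 mm across, its floor 4 mm above the bench, its rim 9 mm above the bench. Origin: centre of the underside, on the bench; z up.
- handle: loose steel handle lying flat: round bar 18 mm thick, dark knurled middle, dark hexagonal collar (24 mm across flats, 16 mm long) at each end, 160 mm long, about 250 g. Origin: its middle, on its axis (12 mm above the bench as it lies); x along the bar, ends alike. It goes into the rack from straight above, level, along the rack's x, middle over middle; its collars overhang the plate.
- rack: fixed clip rack: grey plate 106 x 50 x 6 mm with two steel spring clips, 42 mm either side of its middle. Sprung jaws (10 mm long in x) open sideways (y), flare at the top (41 mm up), narrow to a 13 mm mouth 30 mm up and snap over the bar, which then rests on saddles, axis 22 mm above the bench. Pressing it in takes about 10 N. Origin: underside centre; x along the row, z up.
- bearing: bystander, to be left where it lies: a loose ball bearing lying flat, steel with a dark seal, 35 mm across, 11 mm high. Origin: centre of the underside.
- nut: bystander, to be left where it lies: a loose dark steel hexagon nut lying flat, 30 mm across flats, 16 mm high. Origin: centre of the underside.

How it is judged (in metres and radians):
At the end, for the whole second after the job is handed in: Each disc flat and boss up (0.1 rad) in the dish of its size, underside 2 to 6.5 mm up, centres within 10 mm; handle axis 19 to 25 mm above the bench in both clips, within 4 mm sideways, 18 mm lengthwise and 0.09 rad of the rack; all at rest; bearing and nut moved under 30 mm (horizontal distance between disc_small and dish_small below 0.01 m and z of disc_small in the frame of dish_small between 0.002 and 0.0065 m and angle between each of disc_small, disc_medium, disc_large's own z axis and vertical below 0.1 rad and linear speed of each of disc_small, disc_medium, disc_large, handle below 0.02 m/s and horizontal distance between disc_medium and dish_medium below 0.01 m and z of disc_medium in the frame of dish_medium between 0.002 and 0.0065 m and horizontal distance between disc_large and dish_large below 0.01 m and z of disc_large in the frame of dish_large between 0.002 and 0.0065 m and z of handle in the frame of rack between 0.019 and 0.025 m and y of handle in the frame of rack between -0.004 and 0.004 m and x of handle in the frame of rack between -0.018 and 0.018 m and angle between the x axis of handle and the x axis of rack, either way round below 0.09 rad and distance of each of bearing, nut from where it was at the start of the episode below 0.03 m); the robot touches nothing.
It fails at once if the bearing was pushed or carried away (more than 30 mm) (distance of bearing from where it was at the start of the episode above 0.03 m).
It fails at once if the nut was pushed or carried away (more than 30 mm) (distance of nut from where it was at the start of the episode above 0.03 m).
It also fails if it takes over 91 s, if anything falls off the work surface, if the arm or the gripper's body presses on something with over 40 N, if the wrist force passes 120 N, or if a joint passes its speed limit or range.

## Working session

There is one attempt and no reset: what is moved stays moved. The work goes in short steps, Python scripts to look and compute and a tool call to move; the robot and the scene stay as the last step left them, time stands still between calls to the robot, and variables do not carry over. Pictures are saved under pics/ and viewed, at most 14 in all, crops included, and the job is handed in when it is done.

Besides the shell and the picture viewer there is one more tool, called after "Emit:" by a JSON object that holds its "fn" and its "kwargs". send_rows: Moves the arm, as the interface text tells. Its arguments: {"type":"object","properties":{"plan":{"type":"array","items":{"type":"array","items":{"type":"number"}}}},"required":["plan"]}

```bash
ls; mkdir -p pics; python3 - <<'E'
from rig import *
import cv2
s=read_state(); print({k:s[k] for k in('time_s','position','tcp_rot','opening','force')},finger_overhang)
for n in('top','side','wrist'):
    c=calibration(n); print(n,c)
    p,d=capture(n); cv2.imwrite(f'pics/{n}0.png',p)
    import numpy as np; np.save(f'pics/{n}0.npy',d)
E
```

```text
pics
{'time_s': 0.0, 'position': array([ 0.14601683, -0.60700188,  0.23558085]), 'tcp_rot': array([[ 9.72325294e-01,  2.33631140e-01, -1.12328350e-04],
       [ 2.33630849e-01, -9.72323066e-01,  2.11706758e-03],
       [ 3.85393467e-04, -2.08472173e-03, -9.99997753e-01]]), 'opening': 1.002695935370412, 'force': array([ 1.03989659, -0.1801708 ,  0.73349845])} 0.014
top {'fx': 527.2302401751735, 'fy': 527.2302401751735, 'cx': 319.1938640068465, 'cy': 251.35362425740547, 'dist_coeffs': array([-0.05240919,  0.        ,  0.        ,  0.        ,  0.        ]), 'xyz': array([0.38198842, 0.01583169, 1.22922057]), 'rotation': array([[ 0.03045378, -0.99382   ,  0.10674447],
       [-0.99952589, -0.0307638 , -0.00125844],
       [ 0.00453453, -0.10665553, -0.99428569]])}
side {'fx': 564.9459867077325, 'fy': 564.9459867077325, 'cx': 322.51038745486966, 'cy': 237.2947315609852, 'dist_coeffs': array([-0.01418853,  0.        ,  0.        ,  0.        ,  0.        ]), 'xyz': array([0.02327456, 0.58043463, 0.65347998]), 'rotation': array([[-0.75888269, -0.3916092 ,  0.52032615],
       [-0.65103312,  0.47572348, -0.59147531],
       [-0.01590419, -0.78760993, -0.61596887]])}
wrist {'fx': 368.36392377696717, 'fy': 368.36392377696717, 'cx': 319.05286162384766, 'cy': 238.845308791743, 'dist_coeffs': array([0.01658064, 0.        , 0.        , 0.        , 0.        ]), 'xyz': array([ 0.21967433, -0.59015399,  0.38467853]), 'rotation': array([[ 0.23425251, -0.93373065, -0.27068956],
       [-0.97217172, -0.22579349, -0.06244554],
       [-0.00281262,  0.27778476, -0.96063922]])}
```

View pics/top0.png

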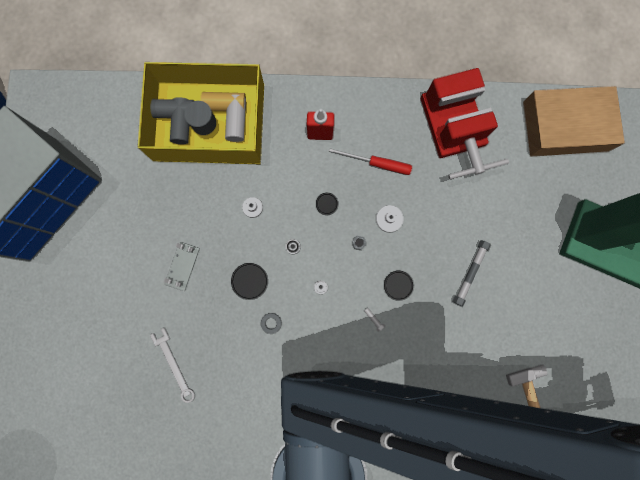

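View pics/side0.png

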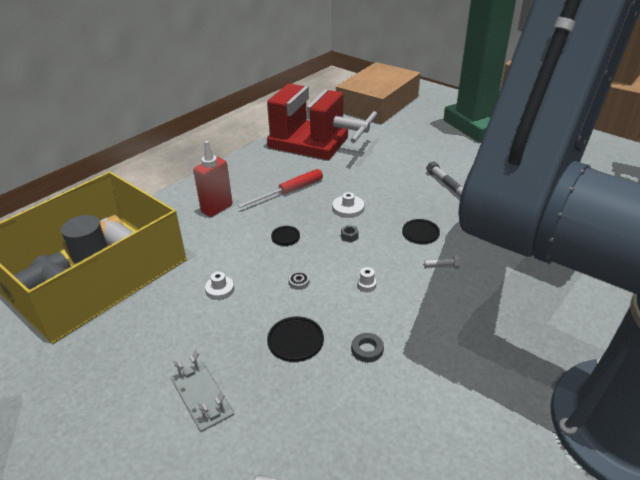

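The top view shows the small disc at (320,287), medium disc at (252,207) and large disc at (390,218). The dishes are at (327,204) small, (398,285) medium and (249,281) large. The handle is at (472,272), the rack at (182,266), the bearing at (293,247) and the nut at (359,243). The side view agrees with this layout.

```bash
cat > h.py <<'E'
import numpy as np, cv2, json
from rig import *
def ray(c,uv,z):
    K=np.array([[c['fx'],0,c['cx']],[0,c['fy'],c['cy']],[0,0,1]])
    n=cv2.undistortPoints(np.array(uv,float).reshape(-1,1,2),K,c['dist_coeffs'])[:,0]
    d=np.c_[n,np.ones(len(n))]@c['rotation'].T
    return c['xyz']+d*((z-c['xyz'][2])/d[:,2])[:,None]
def blobs(m,near,r,amin=20):
    """centroid, area, minAreaRect of largest component near a pixel"""
    w=np.zeros_like(m); cv2.circle(w,tuple(int(x) for x in near),r,255,-1)
    cs,_=cv2.findContours(cv2.bitwise_and(m,w),cv2.RETR_EXTERNAL,cv2.CHAIN_APPROX_NONE)
    c=max(cs,key=cv2.contourArea); c=cv2.convexHull(c)
    M=cv2.moments(c); return (M['m10']/M['m00'],M['m01']/M['m00']),cv2.minAreaRect(c),c
E
python3 - <<'E'
from h import *
p=cv2.imread('pics/top0.png'); c=calibration('top'); g=cv2.cvtColor(p,cv2.COLOR_BGR2GRAY)
d=np.load('pics/top0.npy'); print(d[207,252],d[230,220])
dark=((g<80)*255).astype('uint8'); bright=((g>190)*255).astype('uint8')
for n,m,px,r,z in [('dish_s',dark,(327,204),20,.009),('dish_m',dark,(398,285),25,.009),('dish_l',dark,(249,281),28,.009),
 ('disc_s',bright,(320,287),14,.012),('disc_m',bright,(252,207),18,.012),('disc_l',bright,(390,218),22,.012),('nut',dark,(359,243),13,.016),('bearing',dark,(293,247),13,.011)]:
    q,R,_=blobs(m,px,r); w=ray(c,[q],z)[0]; print(n,np.round(q,1),np.round(R[1],1),np.round(w,4),'diam mm',np.round(np.array(R[1])/527*1220))
for n,u in (('handle',[(485,243),(458,302)]),('rack',[(176,242),(200,246),(165,287),(187,290)])): print(n,ray(c,u,.012 if n=='handle' else .006))
b=np.hstack([cv2.resize(p[225:310,145:230],(400,400),interpolation=cv2.INTER_CUBIC),cv2.resize(p[230:315,430:515],(400,400),interpolation=cv2.INTER_CUBIC)]); cv2.imwrite('pics/crop1.png',b)
E
```

```text
1.2118225 1.2383627
dish_s [326.3 203.5] [21. 21.] [0.6267 0.001  0.009 ] diam mm [49. 49.]
dish_m [398.1 284.9] [29. 28.] [ 0.4406 -0.1708  0.009 ] diam mm [67. 65.]
dish_l [248.9 280.7] [35. 36.] [0.4397 0.1749 0.009 ] diam mm [81. 83.]Traceback (most recent call last):
  File "<stdin>", line 7, in <module>
  File "h.py", line 13, in blobs
    M=cv2.moments(c); return (M['m10']/M['m00'],M['m01']/M['m00']),cv2.minAreaRect(c),c
                              ~~~~~~~~^~~~~~~~~
ZeroDivisionError: float division by zero
```

```bash
python3 - <<'E'
from h import *
p=cv2.imread('pics/top0.png'); c=calibration('top'); g=cv2.cvtColor(p,cv2.COLOR_BGR2GRAY)
print(g[287-8:287+8:2,320],g[260:265,225:230].mean(),g[283:292,312:328].max(1))
dark=((g<80)*255).astype('uint8'); bright=((g>g[260:270,210:225].mean()+30)*255).astype('uint8')
for n,m,px,r,z in [('disc_s',bright,(320,287),14,.012),('disc_m',bright,(252,207),18,.012),('disc_l',bright,(390,218),22,.012),('nut',dark,(359,243),13,.016),('bearing',dark,(293,247),13,.011)]:
    q,R,_=blobs(m,px,r); w=ray(c,[q],z)[0]; print(n,np.round(q,1),np.round(R[1],1),np.round(w,4),'diam mm',np.round(np.array(R[1])/527*1220))
for n,u in (('handle',[(485,243),(458,302)]),('rack',[(176,242),(200,246),(165,287),(187,290)])): print(n,ray(c,u,.012 if n=='handle' else .006))
b=np.hstack([cv2.resize(p[225:310,145:230],(400,400),interpolation=cv2.INTER_CUBIC),cv2.resize(p[230:315,430:515],(400,400),interpolation=cv2.INTER_CUBIC)]); cv2.imwrite('pics/crop1.png',b)
E
```

```text
[154 162 190  67  66 164 186 185] 151.76 [191 190 190 190 190 190 190 190 186]
disc_s [320.5 287.4] [11. 11.] [0.4292 0.0088 0.012 ] diam mm [25. 25.]
disc_m [251.7 206.7] [18. 18.] [0.6129 0.1756 0.012 ] diam mm [42. 42.]
disc_l [389.5 218.1] [25.5 24.7] [ 0.5961 -0.148   0.012 ] diam mm [59. 57.]
nut [358.7 242.2] [7.2 7.5] [ 0.5365 -0.0766  0.016 ] diam mm [17. 17.]
bearing [292.2 246. ] [10. 10.] [0.5234 0.0773 0.011 ] diam mm [23. 23.]
handle [[ 0.54434355 -0.37318149  0.012     ]
 [ 0.40495305 -0.30985894  0.012     ]]
rack [[0.52496697 0.35046604 0.006     ]
 [0.5172744  0.29343498 0.006     ]
 [0.41892249 0.37000828 0.006     ]
 [0.4136518  0.31819865 0.006     ]]
```

View pics/crop1.png

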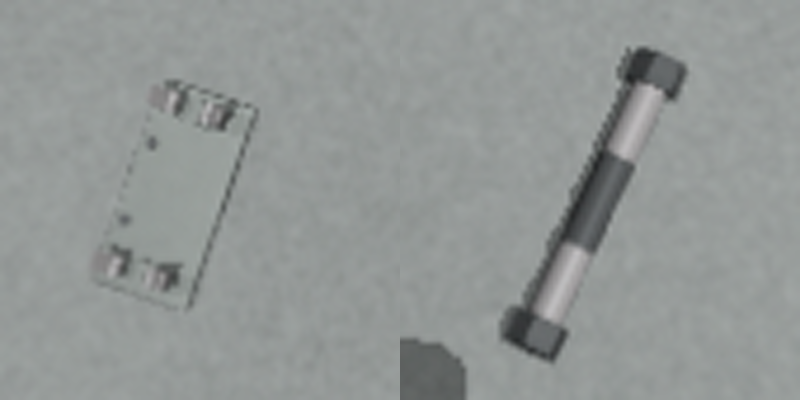

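The crop shows the rack plate with corners near (180,242), (200,248), (165,285) and (185,290) in the full image. The handle runs from (485,242) to (458,304). I'll go above the handle first.

Emit:
{"fn": "send_rows", "kwargs": {"plan": [[0,0,0,0,0.11],[0,0,0,0,0.11],[0,0,0,0,0.11],[0,0,0,0,0.11],[0,0,0,0,0.11],[0,0,0,0,0.11],[0,0.0158,-0.0314,0.006,0],[0,0.0158,-0.0314,0.006,0],[0,0.0158,-0.0314,0.006,0],[0,0.0158,-0.0314,0.006,0],[0,0.0158,-0.0314,0.006,0],[0,0.0158,-0.0314,0.006,0],[0,0.0158,-0.0314,0.006,0],[0,0.0158,-0.0314,0.006,0],[0,0.0158,-0.0314,0.006,0],[0,0.0158,-0.0314,0.006,0],[0,0.0158,-0.0314,0.006,0],[0,0.0158,-0.0314,0.006,0],[0,0,0,0,0],[0,0,0,0,0]]}}

```text
time_s: 1.82
position: [0.4748, -0.3405, 0.1638]
tcp_rot: [[0.913, -0.408, -0.001], [-0.408, -0.913, 0.001], [-0.002, -0.0, -1.0]]
force: [0.4, 0.1, 0.1]
opening: 0.996
grasp_force: 0.0
```

```bash
cat >> h.py <<'E'
def go(t,yaw=None):
    """turn about tool z (rad), then shift in the turned tool axes (m)"""
    s=read_state(); R=s['tcp_rot']; y0=np.arctan2(R[1,0],R[0,0]); y=y0 if yaw is None else np.radians(yaw)
    d=np.array(t)-s['position']; x=np.array([np.cos(y),np.sin(y)]); v=np.array([np.sin(y),-np.cos(y)])
    print('t',round(s['time_s'],1),'pos',np.round(s['position'],4),'yaw',round(np.degrees(y0),2),'| turn',round(y0-y,4),'shift',np.round([d[:2]@x,d[:2]@v,-d[2]],4))
def snap(cam,name):
    c=calibration(cam); p,d=capture(cam); cv2.imwrite(f'pics/{name}.png',p); return c,p,d,cv2.cvtColor(p,cv2.COLOR_BGR2GRAY)
E
python3 - <<'E'
from h import *
c,p,d,g=snap('wrist','w1'); go([.475,-.342,.1])
m=((g<70)*255).astype('uint8')
for k in cv2.findContours(m,0,2)[0]:
    if cv2.contourArea(k)>150:
        M=cv2.moments(k);q=(M['m10']/M['m00'],M['m01']/M['m00']); R=cv2.minAreaRect(k); print(np.round(q,1),np.round(R[1],1),round(R[2],1),cv2.contourArea(k),np.round(ray(c,[q],.018)[0],4))
E
```

```text
t 1.9 pos [ 0.474  -0.3418  0.1642] yaw -24.19 | turn 0.0 shift [ 0.001  -0.0002  0.0642]
[316.2 388.5] [218. 639.] 90.0 114666.5 [ 0.3326 -0.2748  0.018 ]
[319.2 223. ] [57. 20.] 90.0 610.5 [ 0.4781 -0.3427  0.018 ]
[578.7  30.3] [52. 89.] 90.0 2127.5 [ 0.5313 -0.5672  0.018 ]
[ 3.5 16.5] [ 9. 29.] 0.0 161.5 [ 0.7033 -0.2016  0.018 ]
```

View pics/w1.png

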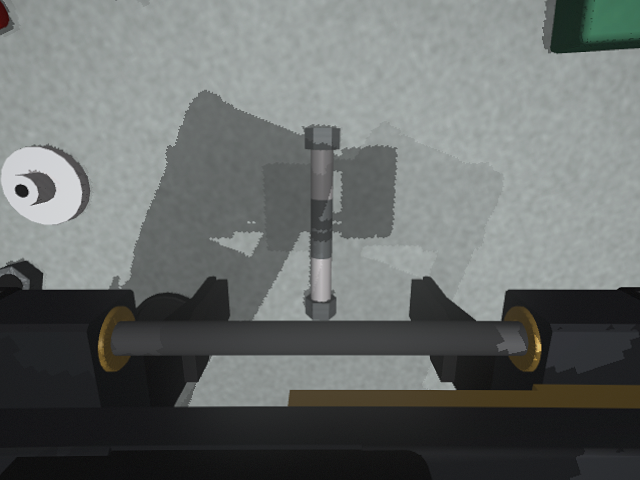

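The wrist view shows the handle upright in the image, from (321,126) to (320,319), with the knurl at rows 200–257. So the yaw is right. I'll compute the middle and then descend.

```bash
python3 - <<'E'
from h import *
c=calibration('wrist')
q=ray(c,[(322,126),(320,294),(320.5,319),(321,200),(320.5,257)],.021);print(q)
q=ray(c,[(322,126),(320,292)],.024); d=q[0]-q[1]; print(np.degrees(np.arctan2(d[1],d[0])),np.linalg.norm(d))
m=ray(c,[(321,200),(320.5,257)],.021).mean(0); print(m,np.linalg.norm(np.diff(ray(c,[(321,200),(320.5,257)],.021),axis=0)))
go([m[0],m[1],.0185])
c=calibration('top');q=ray(c,[(180.1,242),(199.8,248.4),(185,290.4),(165.2,284.9)],.006);print(q,q.mean(0))
E
```

```text
[[ 0.54597473 -0.37720003  0.021     ]
 [ 0.42010618 -0.31920962  0.021     ]
 [ 0.39805284 -0.30982192  0.021     ]
 [ 0.49462442 -0.35343801  0.021     ]
 [ 0.45073478 -0.33337667  0.021     ]]
-24.74513728824465 0.13530526726832154
[ 0.4726796  -0.34340734  0.021     ] 0.04825720860631413
t 1.9 pos [ 0.474  -0.3418  0.1642] yaw -24.19 | turn 0.0 shift [-0.0005  0.002   0.1457]
[[0.52526211 0.34079848 0.006     ]
 [0.51161546 0.29359497 0.006     ]
 [0.41257401 0.32281262 0.006     ]
 [0.42380944 0.36983097 0.006     ]] [0.46831525 0.33175926 0.006     ]
```

Emit:
{"fn": "send_rows", "kwargs": {"plan": [[0,0,0.002,0.03,0.01],[0,0,0,0.03,0],[0,0,0,0.03,0],[0,0,0,0.03,0],[0,0,0,0.018,0],[0,0,0,0.0075,0],[0,0,0,0,0],[0,0,0,0,0],[255,0,0,0,0],[255,0,0,0,0],[255,0,0,0,0],[255,0,0,0,0],[255,0,0,0,0],[255,0,0,0,0],[255,0,0,0,0],[255,0,0,0,0],[255,0,0,0,0],[255,0,0,0,0]]}}

```text
time_s: 3.37
position: [0.4731, -0.3441, 0.019]
tcp_rot: [[0.907, -0.421, -0.0], [-0.421, -0.907, 0.0], [-0.0, -0.0, -1.0]]
force: [-1.0, 0.1, -0.1]
opening: 0.326
grasp_force: 0.0
```

Still closing; wait a little, then lift.

Emit:
{"fn": "send_rows", "kwargs": {"plan": [[255,0,0,0,0],[255,0,0,0,0],[255,0,0,0,0],[255,0,0,0,0],[255,0,0,0,0]]}}

```text
time_s: 3.78
position: [0.4731, -0.3438, 0.019]
tcp_rot: [[0.907, -0.421, -0.0], [-0.421, -0.907, 0.001], [-0.0, -0.0, -1.0]]
force: [0.2, 1.9, -1.2]
opening: 0.2
grasp_force: 30.0
```

Emit:
{"fn": "send_rows", "kwargs": {"plan": [[255,0,0,-0.02,0],[255,0,0,-0.03,0],[255,0,0,-0.03,0],[255,0,0,-0.03,0],[255,0,0,-0.03,0],[255,0,0,0,-0.076],[255,0,0,0,-0.076],[255,-0.0096,-0.0324,0,0],[255,-0.0096,-0.0324,0,0],[255,-0.0096,-0.0324,0,0],[255,-0.0096,-0.0324,0,0],[255,-0.0096,-0.0324,0,0],[255,-0.0096,-0.0324,0,0],[255,-0.0096,-0.0324,0,0],[255,-0.0096,-0.0324,0,0],[255,-0.0096,-0.0324,0,0],[255,-0.0096,-0.0324,0,0]]}}

```text
time_s: 5.2
position: [0.4705, -0.0049, 0.1588]
tcp_rot: [[0.96, -0.279, -0.001], [-0.279, -0.96, -0.0], [-0.001, 0.0, -1.0]]
force: [0.2, -0.7, -3.1]
opening: 0.193
grasp_force: 30.0
```

Emit:
{"fn": "send_rows", "kwargs": {"plan": [[255,-0.0096,-0.0324,0,0],[255,-0.0096,-0.0324,0,0],[255,-0.0096,-0.0324,0,0],[255,-0.0096,-0.0324,0,0],[255,-0.0096,-0.0324,0,0],[255,-0.0096,-0.0324,0,0],[255,-0.0096,-0.0324,0,0],[255,-0.0096,-0.0324,0,0],[255,-0.0096,-0.0324,0,0],[255,-0.0096,-0.0324,0,0],[255,0,0,0,0],[255,0,0,0,0]]}}

```text
time_s: 6.2
position: [0.4685, 0.333, 0.1584]
tcp_rot: [[0.961, -0.275, -0.0], [-0.275, -0.961, -0.001], [-0.0, 0.001, -1.0]]
force: [-0.4, 0.8, -3.1]
opening: 0.192
grasp_force: 30.0
```

```bash
python3 - <<'E'
from h import *
c,p,d,g=snap('wrist','w2'); go([.468,.332,.16],-16.2)
q=cv2.resize(p[60:360,120:520],(800,600),interpolation=cv2.INTER_CUBIC); cv2.imwrite('pics/w2c.png',q)
E
```

```text
t 6.2 pos [0.4683 0.3316 0.1583] yaw -16.06 | turn 0.0025 shift [-0.0004 -0.0003 -0.0017]
```

View pics/w2c.png

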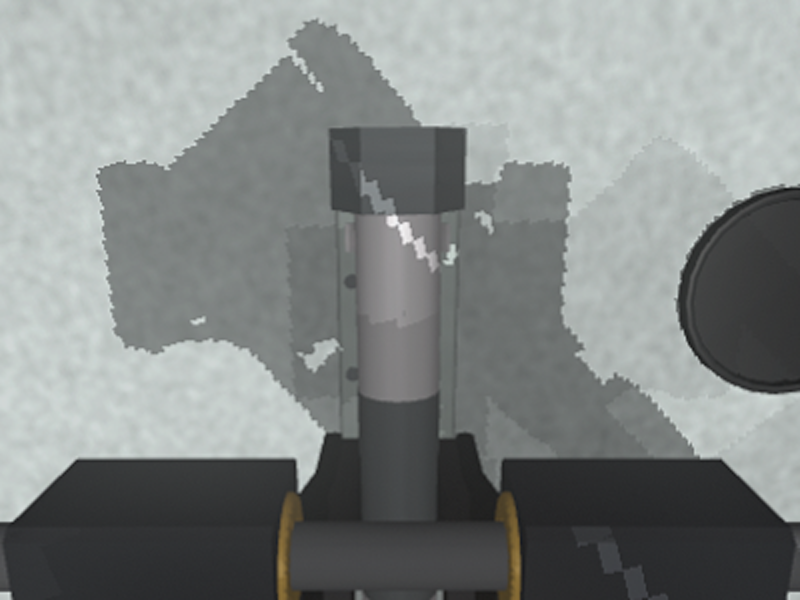

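The crop shows the plate edges at x≈338–343 and 455–461, so its centre is 399.3, and the bar centre is 399. Sideways offset and yaw are both aligned. Pressing down.

Emit:
{"fn": "send_rows", "kwargs": {"plan": [[255,0,0,0.025,0],[255,0,0,0.03,0],[255,0,0,0.03,0],[255,0,0,0.02,0],[255,0,0,0,0],[255,0,0,0.004,0],[255,0,0,0.004,0],[255,0,0,0.004,0],[255,0,0,0.004,0],[255,0,0,0.004,0],[255,0,0,0.003,0],[255,0,0,0,0],[255,0,0,0,0]]}}

```text
time_s: 7.33
position: [0.4696, 0.3321, 0.0309]
tcp_rot: [[0.96, -0.279, 0.001], [-0.279, -0.96, 0.001], [0.001, -0.001, -1.0]]
force: [2.3, 1.7, -4.0]
opening: 0.195
grasp_force: 30.0
```

Emit:
{"fn": "send_rows", "kwargs": {"plan": [[255,0,0,0.002,0],[255,0,0,0.001,0],[255,0,0,0.001,0],[255,0,0,0,0],[255,0,0,0,0]]}}

```text
time_s: 7.75
position: [0.4694, 0.332, 0.0288]
tcp_rot: [[0.96, -0.278, 0.001], [-0.278, -0.96, 0.001], [0.001, -0.001, -1.0]]
force: [-1.6, 0.8, 10.3]
opening: 0.194
grasp_force: 30.0
```

Seated (axis about 22 mm, force now positive). Release, rise and look.

Emit:
{"fn": "send_rows", "kwargs": {"plan": [[90,0,0,0,0],[90,0,0,0,0],[90,0,0,0,0],[90,0,0,0,0],[90,0,0,0,0],[90,0,0,-0.02,0],[90,0,0,-0.03,0],[90,0,0,-0.03,0],[90,0,0,-0.03,0],[90,0,0,0,0],[90,0,0,0,0]]}}

```text
time_s: 8.67
position: [0.4702, 0.3321, 0.1388]
tcp_rot: [[0.96, -0.278, 0.004], [-0.278, -0.96, 0.002], [0.003, -0.002, -1.0]]
force: [0.2, 0.1, -0.4]
opening: 0.643
grasp_force: 0.0
```

```bash
python3 - <<'E'
from h import *
c,p,d,g=snap('wrist','w3'); c2,p2,_,_=snap('side','s3'); go([.613,.1756,.14],-16.2)
a=cv2.resize(p[60:360,120:520],(400,300)); b=p2[300:500,100:370]; b=cv2.resize(b,(400,300),interpolation=cv2.INTER_CUBIC); cv2.imwrite('pics/c3.png',np.hstack([a,b]))
E
```

```text
t 8.8 pos [0.4683 0.3313 0.1363] yaw -16.17 | turn 0.0005 shift [ 0.1824  0.1091 -0.0037]
```

View pics/c3.png

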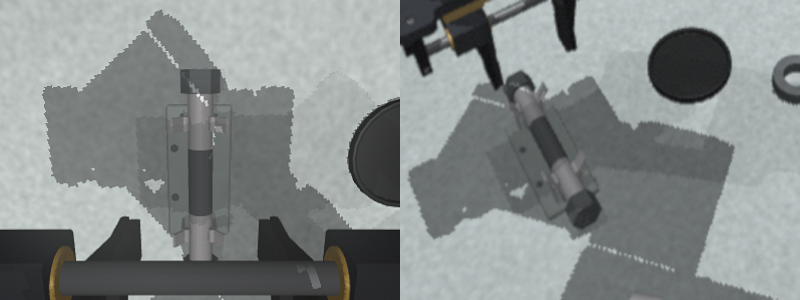

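The handle is held in both clips: the knurl spans crop rows 150–215 and the plate rows 105–233. I'll check the lengthwise centring numerically.

```bash
python3 - <<'E'
from h import *
c=calibration('wrist'); s=read_state()
a=ray(c,[(320,165),(320,293)],.006); b=ray(c,[(320,210),(320,275)],.031); h=ray(c,[(320,128)],.034)
R=s['tcp_rot'][:,0]
for q in(a,b,h): print(((q-s['position'])@R).round(4))
E
```

```text
[ 0.0523 -0.0515]
[ 0.0233 -0.0256]
[0.0784]
```

Centred within 2 mm. On to the medium disc.

Emit:
{"fn": "send_rows", "kwargs": {"plan": [[90,0.026,0.0156,0,0],[90,0.026,0.0156,0,0],[90,0.026,0.0156,0,0],[90,0.026,0.0156,0,0],[90,0.026,0.0156,0,0],[90,0.026,0.0156,0,0],[90,0.026,0.0156,0,0],[90,0,0,0,0],[90,0,0,0,0]]}}

```text
time_s: 9.52
position: [0.6135, 0.1743, 0.1347]
tcp_rot: [[0.96, -0.282, -0.004], [-0.282, -0.96, -0.0], [-0.003, 0.001, -1.0]]
force: [-0.8, 0.1, -1.0]
opening: 0.649
grasp_force: 0.0
```

```bash
cat >> h.py <<'E'
def boss(g,c,guess):
    """boss centre from the dark hole nearest the guess, on the plane of the boss top; also blob of bright flange"""
    m=((g<100)*255).astype('uint8')
    for k in cv2.findContours(m,cv2.RETR_CCOMP,2)[0]:
        M=cv2.moments(k)
        if 15<M['m00']<900:
            w=ray(c,[(M['m10']/M['m00'],M['m01']/M['m00'])],.032)[0]
            if np.linalg.norm(w[:2]-guess)<.03: print('dark',M['m00'],np.round([M['m10']/M['m00'],M['m01']/M['m00']],1),np.round(w,4))
E
python3 - <<'E'
from h import *
c,p,d,g=snap('wrist','w4'); boss(g,c,[.613,.1756]); go([.613,.1756,.029])
q=cv2.resize(p[60:360,120:520],(600,450),interpolation=cv2.INTER_CUBIC); cv2.imwrite('pics/w4c.png',q)
E
```

```text
dark 117.0 [319.  242.7] [0.6131 0.1737 0.032 ]
t 9.6 pos [0.6123 0.1755 0.1348] yaw -16.26 | turn 0.0 shift [ 0.0007 -0.0003  0.1058]
```

View pics/w4c.png

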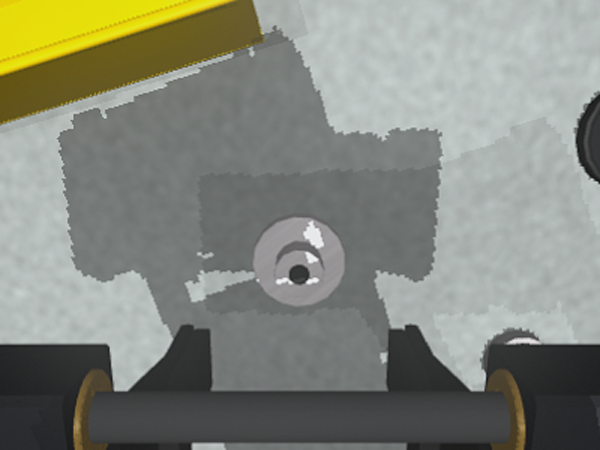

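The hole in the medium disc's boss is at full-image pixel (319,243), so the alignment is good. The yellow bin is close by, so I'll check its clearance.

```bash
python3 - <<'E'
from h import *
c=calibration('wrist'); print(ray(c,[(122,143),(290,88)],0))
d=np.load('pics/top0.npy'); c=calibration('top'); print(d[150:166,230])
for v in (152,156,160,163):
  z=(1.2292-d[v,230]*.9943)  ; print(v,d[v,230],[ray(c,[(230,v)],zz)[0].round(3).tolist() for zz in (0,.1)])
E
```

```text
[[0.71726579 0.29615736 0.        ]
 [0.71898131 0.16520162 0.        ]]
[1.1474402 1.1565384 1.168591  1.1751391 1.1811367 1.1906186 1.1998007
 1.2069862 1.2152002 1.2187079 1.2331282 1.2380553 1.2488451 1.2603666
 1.2603332 1.2583221]
152 1.168591 [[0.747, 0.236, 0.0], [0.717, 0.218, 0.1]]
156 1.1998007 [[0.737, 0.235, 0.0], [0.708, 0.217, 0.1]]
160 1.2331282 [[0.727, 0.234, 0.0], [0.699, 0.217, 0.1]]
163 1.2603666 [[0.72, 0.234, 0.0], [0.692, 0.216, 0.1]]
```

Emit:
{"fn": "send_rows", "kwargs": {"plan": [[90,0.0013,0.0015,0.03,0],[90,0,0,0.03,0],[90,0,0,0.03,0],[90,0,0,0.012,0],[90,0,0,0.004,0],[90,0,0,0,0],[255,0,0,0,0],[255,0,0,0,0],[255,0,0,0,0],[255,0,0,0,0],[255,0,0,0,0],[255,0,0,0,0],[255,0,0,0,0],[255,0,0,0,0],[255,0,0,0,0],[255,0,0,0,0]]}}

```text
time_s: 10.9
position: [0.6147, 0.1743, 0.0317]
tcp_rot: [[0.96, -0.278, 0.001], [-0.278, -0.96, 0.0], [0.001, -0.0, -1.0]]
force: [-1.5, -0.1, 5.8]
opening: 0.264
grasp_force: 30.0
```

```bash
python3 - <<'E'
from h import *
s=read_state(); print(s['opening'],s['grasp_force']); go([.4406,-.1708,.1])
E
```

```text
0.26410630530539075 30.00108629465103
t 10.9 pos [0.6147 0.1743 0.0317] yaw -16.17 | turn 0.0 shift [-0.0711  0.3799 -0.0683]
```

Emit:
{"fn": "send_rows", "kwargs": {"plan": [[255,0,0,-0.02,0],[255,0,0,-0.03,0],[255,0,0,-0.03,0],[255,-0.0059,0.0317,0,0],[255,-0.0059,0.0317,0,0],[255,-0.0059,0.0317,0,0],[255,-0.0059,0.0317,0,0],[255,-0.0059,0.0317,0,0],[255,-0.0059,0.0317,0,0],[255,-0.0059,0.0317,0,0],[255,-0.0059,0.0317,0,0],[255,-0.0059,0.0317,0,0],[255,-0.0059,0.0317,0,0],[255,-0.0059,0.0317,0,0],[255,-0.0059,0.0317,0,0],[255,0,0,0,0],[255,0,0,0,0],[255,0,0,0,0]]}}

```text
time_s: 12.4
position: [0.4402, -0.171, 0.1107]
tcp_rot: [[0.96, -0.279, -0.001], [-0.279, -0.96, 0.001], [-0.001, -0.001, -1.0]]
force: [0.0, 0.4, -0.9]
opening: 0.264
grasp_force: 30.0
```

```bash
python3 - <<'E'
from h import *
s=read_state(); print(s['opening'],s['force']); go([.4406,-.1708,.036])
c,p,d,g=snap('wrist','w5')
q=cv2.resize(p[60:360,120:520],(600,450),interpolation=cv2.INTER_CUBIC); cv2.imwrite('pics/w5c.png',q)
E
```

```text
0.26399271389489587 [ 0.00136732  0.35058631 -0.88289798]
t 12.4 pos [ 0.4402 -0.171   0.1107] yaw -16.22 | turn 0.0 shift [ 0.0004 -0.0003  0.0747]
```

View pics/w5c.png

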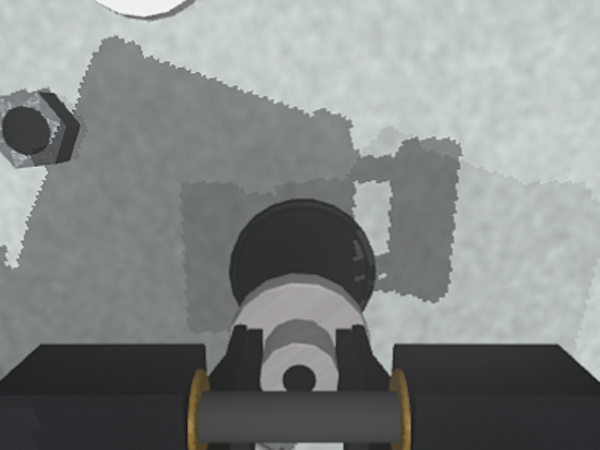

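```bash
cat >> h.py <<'E'
def dishc(top,left,right,r):
    """dish centre in tool axes rel. to TCP, from rim pixels (rim z 9 mm) seen by the wrist"""
    c=calibration('wrist'); s=read_state(); q=(ray(c,[top,left,right],.009)-s['position'])@s['tcp_rot']
    print('x from top',q[0,0]-r,'y mid',(q[1,1]+q[2,1])/2,'width',q[2,1]-q[1,1],'x of sides',q[1:,0])
E
python3 - <<'E'
from h import *
f=lambda x,y:(120+x/1.5,60+y/1.5)
dishc(f(303,199),f(230,268),f(376,268),.035)
E
```

```text
x from top 0.0011231690488491472 y mid 0.0026903067906858986 width 0.06896150338989945 x of sides [0.0033362  0.00341032]
```

Emit:
{"fn": "send_rows", "kwargs": {"plan": [[255,0.001,0.0025,0.03,0],[255,0,0,0.025,0],[255,0,0,0.012,0],[255,0,0,0.005,0],[255,0,0,0.0025,0],[255,0,0,0,0],[255,0,0,0,0]]}}

```text
time_s: 13.03
position: [0.4414, -0.1738, 0.0371]
tcp_rot: [[0.961, -0.277, 0.001], [-0.277, -0.961, -0.001], [0.001, 0.0, -1.0]]
force: [-0.3, 0.9, -2.1]
opening: 0.262
grasp_force: 30.0
```

Emit:
{"fn": "send_rows", "kwargs": {"plan": [[255,0,0,0.001,0],[255,0,0,0,0],[90,0,0,0,0],[90,0,0,0,0],[90,0,0,0,0],[90,0,0,0,0],[90,0,0,0,0],[90,0,0,-0.02,0],[90,0,0,-0.03,0],[90,0,0,-0.03,0],[90,0,0,-0.02,0],[90,0.0237,0.0031,0,0],[90,0.0237,0.0031,0,0],[90,0.0237,0.0031,0,0],[90,0.0237,0.0031,0,0],[90,0.0237,0.0031,0,0],[90,0.0237,0.0031,0,0],[90,0,0,0,0],[90,0,0,0,0]]}}

```text
time_s: 14.62
position: [0.5726, -0.2318, 0.1352]
tcp_rot: [[0.96, -0.278, -0.0], [-0.278, -0.96, -0.0], [-0.0, 0.0, -1.0]]
force: [-0.6, -0.3, -0.6]
opening: 0.645
grasp_force: 0.0
```

```bash
python3 - <<'E'
from h import *
s=read_state(); print(s['opening']); go([.5961,-.148,.03])
c,p,d,g=snap('wrist','w6'); boss(g,c,[.596,-.148])
q=cv2.resize(p[60:360,120:520],(600,450),interpolation=cv2.INTER_CUBIC)
c,p,d,g=snap('top','t6'); cv2.circle(p,(398,285),40,0,0); b=cv2.resize(p[255:315,368:428],(200,200),interpolation=cv2.INTER_CUBIC)
q[:200,:200]=b; cv2.imwrite('pics/w6c.png',q)
E
```

```text
0.6449645390874522
t 14.6 pos [ 0.5726 -0.2318  0.1352] yaw -16.16 | turn 0.0 shift [-0.0007 -0.087   0.1052]
dark 117.0 [197.9 243.6] [ 0.5957 -0.1489  0.032 ]
dark 200.0 [211.7 231.5] [ 0.6014 -0.1616  0.032 ]
```

View pics/w6c.png

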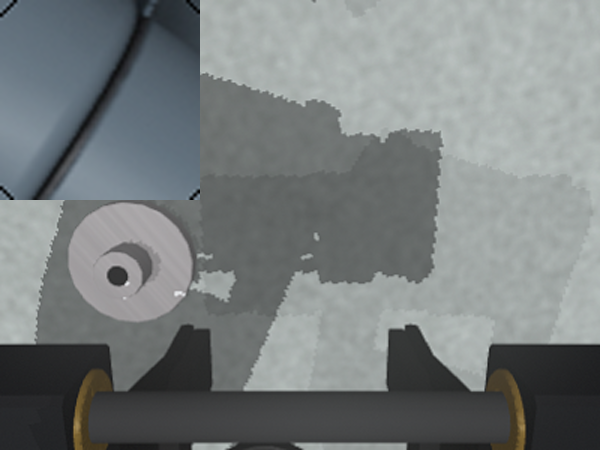

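The large disc's boss hole is at full-image pixel (198,244). I missed sideways by a sign error. I'll correct that and grasp.

Emit:
{"fn": "send_rows", "kwargs": {"plan": [[90,-0.0003,-0.0287,0,0],[90,-0.0003,-0.0287,0,0],[90,-0.0003,-0.0287,0,0],[90,0,0,0.03,0],[90,0,0,0.03,0],[90,0,0,0.03,0],[90,0,0,0.012,0],[90,0,0,0.002,0],[90,0,0,0,0],[90,0,0,0,0]]}}

```text
time_s: 15.55
position: [0.5958, -0.149, 0.0328]
tcp_rot: [[0.96, -0.279, 0.002], [-0.279, -0.96, -0.001], [0.002, 0.0, -1.0]]
force: [-0.2, -0.0, 1.0]
opening: 0.645
grasp_force: 0.0
```

Emit:
{"fn": "send_rows", "kwargs": {"plan": [[255,0,0,0,0],[255,0,0,0,0],[255,0,0,0,0],[255,0,0,0,0],[255,0,0,0,0],[255,0,0,0,0],[255,0,0,0,0],[255,0,0,0,0],[255,0,0,0,0],[255,0,0,0,0]]}}

```text
time_s: 16.38
position: [0.5953, -0.1486, 0.0318]
tcp_rot: [[0.96, -0.278, 0.0], [-0.278, -0.96, -0.0], [0.0, 0.0, -1.0]]
force: [-1.2, 0.1, 3.9]
opening: 0.263
grasp_force: 30.0
```

```bash
python3 - <<'E'
from h import *
go([.4397,.1749,.1])
E
```

```text
t 16.4 pos [ 0.5953 -0.1486  0.0318] yaw -16.17 | turn 0.0 shift [-0.2395 -0.2673 -0.0682]
```

Emit:
{"fn": "send_rows", "kwargs": {"plan": [[255,0,0,-0.02,0],[255,0,0,-0.03,0],[255,0,0,-0.03,0],[255,-0.0218,-0.0243,0,0],[255,-0.0218,-0.0243,0,0],[255,-0.0218,-0.0243,0,0],[255,-0.0218,-0.0243,0,0],[255,-0.0218,-0.0243,0,0],[255,-0.0218,-0.0243,0,0],[255,-0.0218,-0.0243,0,0],[255,-0.0218,-0.0243,0,0],[255,-0.0218,-0.0243,0,0],[255,-0.0218,-0.0243,0,0],[255,-0.0218,-0.0243,0,0],[255,0,0,0,0],[255,0,0,0,0],[255,0,0,0,0]]}}

```text
time_s: 17.8
position: [0.4397, 0.175, 0.1114]
tcp_rot: [[0.961, -0.278, 0.001], [-0.278, -0.961, -0.0], [0.001, 0.0, -1.0]]
force: [0.0, -0.2, -2.5]
opening: 0.263
grasp_force: 30.0
```

```bash
python3 - <<'E'
from h import *
s=read_state(); print(s['opening'],s['force']); go([.4397,.1749,.036])
c,p,d,g=snap('wrist','w7')
q=cv2.resize(p[60:360,120:520],(600,450),interpolation=cv2.INTER_CUBIC)
c,p,d,g=snap('top','t7'); b=cv2.resize(p[255:315,368:428],(200,200),interpolation=cv2.INTER_CUBIC)
q[:200,:200]=b; cv2.imwrite('pics/w7c.png',q)
E
```

```text
0.26287626045573576 [ 0.00653463 -0.23946186 -2.54296478]
t 17.8 pos [0.4397 0.175  0.1114] yaw -16.12 | turn 0.0 shift [-0.      0.0001  0.0754]
```

View pics/w7c.png

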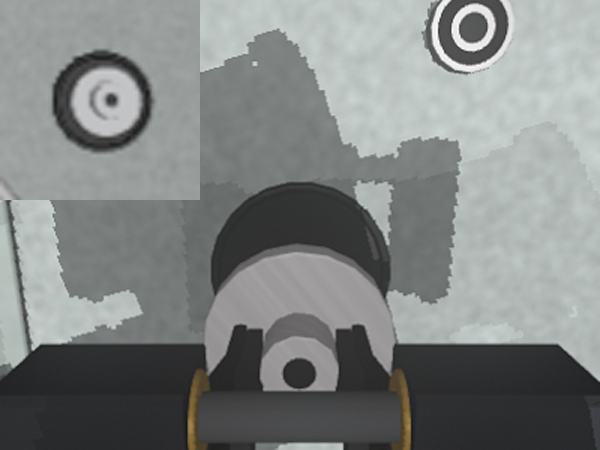

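The inset shows the medium disc seated centrally in its dish. In the wrist view the large dish rim is at crop left 211, right 390 and top 182, so it is nearly centred on the tool.

```bash
python3 - <<'E'
from h import *
f=lambda x,y:(120+x/1.5,60+y/1.5)
dishc(f(300.5,182),f(211,262),f(390,262),.043)
E
```

```text
x from top 0.0007318556127294332 y mid 0.0014982925667878337 width 0.08450528452490308 x of sides [0.0060725 0.0061531]
```

Emit:
{"fn": "send_rows", "kwargs": {"plan": [[255,0.001,0.001,0.03,0],[255,0,0,0.025,0],[255,0,0,0.012,0],[255,0,0,0.005,0],[255,0,0,0.0025,0],[255,0,0,0.001,0],[255,0,0,0,0],[255,0,0,0,0]]}}

```text
time_s: 18.57
position: [0.4408, 0.1737, 0.0368]
tcp_rot: [[0.96, -0.279, 0.002], [-0.279, -0.96, 0.0], [0.002, -0.001, -1.0]]
force: [0.2, -0.2, -1.3]
opening: 0.262
grasp_force: 30.0
```

Emit:
{"fn": "send_rows", "kwargs": {"plan": [[90,0,0,0,0],[90,0,0,0,0],[90,0,0,0,0],[90,0,0,0,0],[90,0,0,0,0],[90,0,0,-0.02,0],[90,0,0,-0.03,0],[90,0,0,-0.03,0],[90,0,0,-0.02,0],[90,0.0058,0.0269,0,0],[90,0.0058,0.0269,0,0],[90,0.0058,0.0269,0,0],[90,0.0058,0.0269,0,0],[90,0.0058,0.0269,0,0],[90,0.0058,0.0269,0,0],[90,0,0,0,0],[90,0,0,0,0]]}}

```text
time_s: 19.98
position: [0.4286, 0.008, 0.1361]
tcp_rot: [[0.959, -0.282, 0.0], [-0.282, -0.959, 0.0], [0.0, -0.0, -1.0]]
force: [-0.1, -0.1, 0.3]
opening: 0.647
grasp_force: 0.0
```

```bash
python3 - <<'E'
from h import *
c,p,d,g=snap('wrist','w8'); boss(g,c,[.429,.009]); go([.4292,.0088,.031])
q=cv2.resize(p[60:360,120:520],(600,450),interpolation=cv2.INTER_CUBIC); cv2.imwrite('pics/w8c.png',q)
E
```

```text
dark 121.0 [317.8 240.2] [0.4301 0.0078 0.032 ]
dark 82.5 [317.5 223.2] [0.4421 0.0045 0.032 ]
dark 37.0 [317.6 213.9] [0.4486 0.0026 0.032 ]
t 20.0 pos [0.4283 0.0089 0.1361] yaw -16.26 | turn 0.0 shift [ 0.0009 -0.0002  0.1051]
```

View pics/w8c.png

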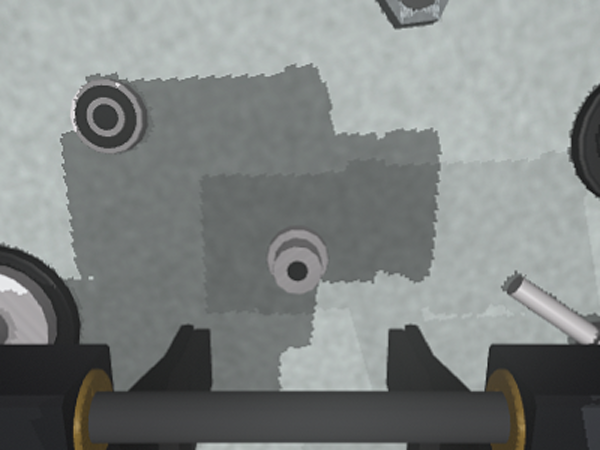

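The small disc's boss hole is at full-image pixel (318,240), 2 mm ahead of the TCP. Grasp it.

Emit:
{"fn": "send_rows", "kwargs": {"plan": [[90,0.002,0.0003,0.03,0],[90,0,0,0.03,0],[90,0,0,0.03,0],[90,0,0,0.012,0],[90,0,0,0.003,0],[90,0,0,0,0],[255,0,0,0,0],[255,0,0,0,0],[255,0,0,0,0],[255,0,0,0,0],[255,0,0,0,0],[255,0,0,0,0],[255,0,0,0,0],[255,0,0,0,0],[255,0,0,0,0],[255,0,0,0,0]]}}

```text
time_s: 21.37
position: [0.4306, 0.0081, 0.0315]
tcp_rot: [[0.96, -0.279, 0.001], [-0.279, -0.96, -0.0], [0.001, -0.0, -1.0]]
force: [0.3, 0.3, 5.2]
opening: 0.261
grasp_force: 30.0
```

```bash
python3 - <<'E'
from h import *
go([.6267,.001,.1])
E
```

```text
t 21.4 pos [0.4306 0.0081 0.0315] yaw -16.18 | turn 0.0 shift [ 0.1903 -0.0478 -0.0685]
```

Emit:
{"fn": "send_rows", "kwargs": {"plan": [[255,0,0,-0.02,0],[255,0,0,-0.03,0],[255,0,0,-0.03,0],[255,0.0272,-0.0068,0,0],[255,0.0272,-0.0068,0,0],[255,0.0272,-0.0068,0,0],[255,0.0272,-0.0068,0,0],[255,0.0272,-0.0068,0,0],[255,0.0272,-0.0068,0,0],[255,0.0272,-0.0068,0,0],[255,0,0,0,0],[255,0,0,0,0],[255,0,0,0,0]]}}

```text
time_s: 22.45
position: [0.6246, 0.0012, 0.1101]
tcp_rot: [[0.96, -0.278, -0.004], [-0.278, -0.96, 0.001], [-0.004, 0.0, -1.0]]
force: [-1.0, 0.5, -0.5]
opening: 0.261
grasp_force: 30.0
```

```bash
python3 - <<'E'
from h import *
s=read_state(); print(s['opening'],s['force']); go([.6267,.001,.036])
c,p,d,g=snap('wrist','w9')
q=cv2.resize(p[60:360,120:520],(600,450),interpolation=cv2.INTER_CUBIC); cv2.imwrite('pics/w9c.png',q)
E
```

```text
0.2612441171202205 [-0.97806835  0.51809139 -0.50445027]
t 22.4 pos [0.6246 0.0012 0.1101] yaw -16.17 | turn 0.0 shift [ 0.0021 -0.0004  0.0741]
```

View pics/w9c.png

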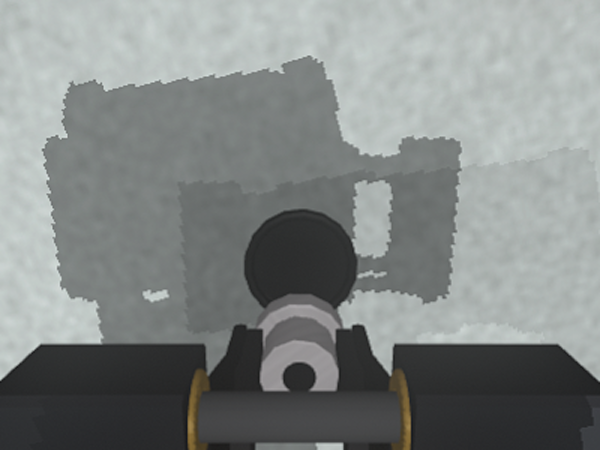

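The small dish rim is at crop left 244, right 357 and top 209, and the held disc's boss is at x≈299.

```bash
python3 - <<'E'
from h import *
f=lambda x,y:(120+x/1.5,60+y/1.5)
dishc(f(300.5,209),f(244,265),f(357,265),.027)
E
```

```text
x from top 0.00462433863451878 y mid 0.0015193986423606021 width 0.0531798714883461 x of sides [0.00497265 0.00501548]
```

Emit:
{"fn": "send_rows", "kwargs": {"plan": [[255,0.0035,0.001,0.03,0],[255,0,0,0.025,0],[255,0,0,0.01,0],[255,0,0,0.005,0],[255,0,0,0.0025,0],[255,0,0,0.001,0],[255,0,0,0,0],[255,0,0,0,0]]}}

```text
time_s: 23.17
position: [0.6303, -0.0011, 0.0387]
tcp_rot: [[0.96, -0.278, 0.002], [-0.278, -0.96, -0.0], [0.002, -0.0, -1.0]]
force: [0.0, 0.2, -0.0]
opening: 0.263
grasp_force: 30.0
```

Emit:
{"fn": "send_rows", "kwargs": {"plan": [[255,0,0,0.002,0],[255,0,0,0,0],[255,0,0,0,0],[90,0,0,0,0],[90,0,0,0,0],[90,0,0,0,0],[90,0,0,0,0],[90,0,0,0,0],[90,0,0,-0.02,0],[90,0,0,-0.03,0],[90,0,0,-0.03,0],[90,0,0,-0.03,0],[90,0,0,-0.03,0]]}}

```text
time_s: 24.25
position: [0.6292, -0.001, 0.1768]
tcp_rot: [[0.96, -0.278, -0.0], [-0.278, -0.96, 0.0], [-0.0, 0.0, -1.0]]
force: [0.5, -0.5, -0.3]
opening: 0.645
grasp_force: 0.0
```

Emit:
{"fn": "send_rows", "kwargs": {"plan": [[90,0,0.035,0,0],[90,0,0.035,0,0],[90,0,0.035,0,0],[90,0,0.035,0,0],[90,0,0.035,0,0],[90,0,0.035,0,0],[90,0,0.035,0,0],[90,0,0.035,0,0],[90,0,0.035,0,0],[90,0,0.035,0,0],[90,0,0.035,0,0],[90,0,0.035,0,0],[90,0,0.035,0,0],[90,0,0.035,0,0],[90,0,0,0,0],[90,0,0,0,0]]}}

```text
time_s: 25.58
position: [0.4919, -0.4737, 0.1752]
tcp_rot: [[0.959, -0.282, 0.0], [-0.282, -0.959, -0.0], [0.0, -0.0, -1.0]]
force: [-0.4, -0.1, 0.0]
opening: 0.65
grasp_force: 0.0
```

```bash
python3 - <<'E'
from h import *
c,p,d,g=snap('top','t9'); c2,p2,_,_=snap('side','s9')
cv2.imwrite('pics/f.png',np.hstack([cv2.resize(p[180:315,150:430],(400,193)),np.zeros((193,1,3),'uint8'),cv2.resize(p2[210:430,150:460],(399,193))]))
T=cv2.resize(p[185:310,155:425],(800,370),interpolation=cv2.INTER_CUBIC); S=cv2.resize(p2[205:430,165:445],(286,230),interpolation=cv2.INTER_CUBIC)
out=np.zeros((600,800,3),'uint8'); out[:370]=T; out[370:,:286]=S; out[370:,290:790]=cv2.resize(p2[330:430,150:368],(500,230),interpolation=cv2.INTER_CUBIC); cv2.imwrite('pics/f.png',out)
print(read_state()['time_s'])
br=((g>178)*255).astype('uint8'); dk=((g<80)*255).astype('uint8')
for n,px,r in(('s',(327,204),9),('m',(398,285),14),('l',(249,281),18)):
    try:
        a=ray(c,[blobs(br,px,r)[0]],.016)[0]; b=ray(c,[blobs(dk,px,r+8)[0]],.009)[0]; print(n,a.round(4),b.round(4))
    except Exception as e: print(n,e)
E
```

```text
25.6833
s [ 6.291e-01 -2.000e-04  1.600e-02] [0.6268 0.0008 0.009 ]
m max() iterable argument is empty
l [0.4408 0.1743 0.016 ] [0.4398 0.1753 0.009 ]
```

View pics/f.png

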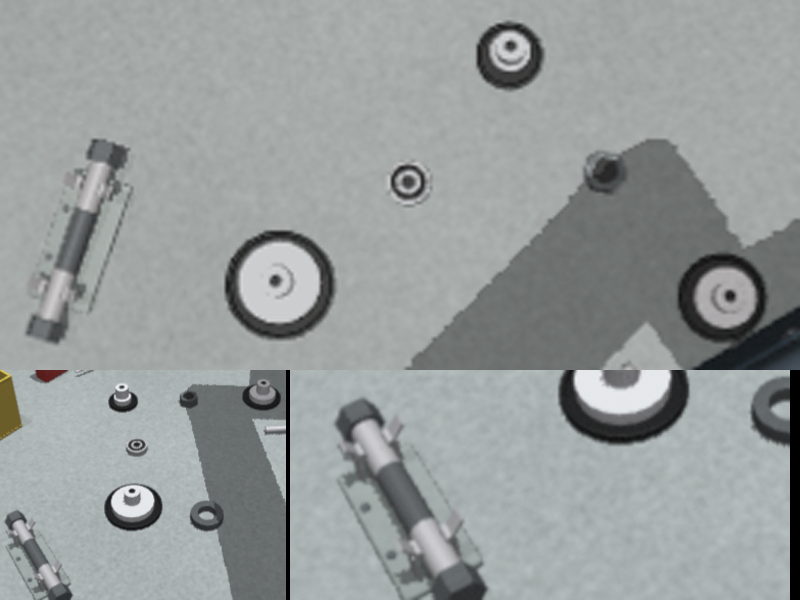

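All three discs sit flat in their dishes and the handle lies in both clips; the bearing and nut have not moved.

```bash
python3 -c "
from rig import *
print(hand_in())"
```

```text
the job is handed in; nothing more can be done
None
```

I handed the job in at about 26 s: all three discs look flat and centred in their dishes, the handle is pressed home in both clips, and the bearing and nut look unmoved; the hand-in returned no verdict.

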